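Scrub the stencil brush in the leaning brush washer

ROBOT

A 6-joint arm with a two-finger parallel gripper is mounted at the origin on the work surface. World frame = base frame: x ahead of the robot, y to its left, z up, the work surface at z = 0. Lengths are in m, angles in degrees, forces in N, time in s.
With the tool pointing down it reaches from about 0.35 to 0.875 m from the base axis. Payload 4.2 kg.
Tool frame: the origin (TCP) lies between the finger pads; the fingertips stand 19 mm ahead of it and the grasp point (between the pads) is the TCP; z points along the fingers, y is the line along which they close (so a half turn about z gives the same grasp; the last joint's range is limited). The gripper opens to 87 mm and grips with 3 to 60 N. Pads are 19 mm wide; open, the fingers measure 117 mm over their backs; the gripper's body (75 mm by 190 mm) begins 51 mm behind the grasp point.
Start: joints at [91.708, 22.042, 0.453, 0, -68.411, -14.817], TCP at [0.142, 0.609, 0.242] pointing down, gripper open.
Joint ranges: [-179.83, 179.83], [-69.29, 118.12], [-61.27, 80.66], [-181.25, 117.63], [-171.15, -9.14], [-177.46, 177.46]. Speed limits (degrees/s): [159.86, 159.86, 180, 180, 180, 180].

INTERFACE

Orientations are given as a 3x3 rotation matrix whose columns are the frame's x, y, z axes.
In Python, from station import r gives the robot as it stands.
- The arm moves only by the tool drive_tool, never from a script. Its argument "steps" is one flat list of numbers, 7 for each row, row after row: the turn, a rotation vector about the tool's x, y, z in rad, then the shift along the tool's x, y, z in m, then the opening, from 0 (shut) to 1 (fully open). A call has 1 to 10 rows; each row shifts and turns the commanded pose from where the row before left it, along the tool's axes as they then stand; what a row does not reach is not made up. A row lasts 1/12 s, in which the tool goes at most 41.7 mm and 7.16 degrees, less where a joint would pass 70% of its speed; a pose out of reach is approached as far as the arm can. A call is refused whole if a number of a shift passes 0.0417 or a number of a turn 0.125, either way. A call with a gripper value outside its range is refused whole. The fingers move at their own pace and stop on an object; the grip force is fixed at half the most. Time passes only in rows, so rows that do not move let the fingers close. It gives the time, the measured TCP pose, the force, the opening and the grip force at its end, in the units of the state.
- r.sense(): the state, without advancing time (a new reading comes with each control period).
- r.capture(name): name is "scene" or "side" or "wrist"; returns the picture (480x640x3 uint8, blue, green, red); there is no depth.
- r.camera_params(name): a dict with "camera_matrix" (3x3 intrinsics, pixels), "extrinsics" (4x4, takes a point from world to camera coordinates). Camera axes: x right, y down, z forward; pixel columns grow to the right and rows downward; lengths in m; the calibration is good to about 2 mm. The wrist camera is an equidistant fisheye: a pixel r from the principal point sees the ray r / f radians off the axis. A picture is of the moment at which its call begins: read the wrist's pose just before it. camera_params takes no time and is no camera call; for the wrist camera it gives the pose at the moment of the call.
- r.finish_job(): hands the job in; it is judged then, once.
The state is a dict: "time_s": time; "joints": joint angles; "joint_velocities": joint speeds; "effort": joint torques, N m; "tcp_pos": TCP position; "ee_rot": TCP orientation; "wrist_force": force on the tool from outside, world axes, zero at the start; "moment": the same for the moment, N m; "gripper_width": opening from 0.0 (shut) to 1.0 (fully open); "gripper_force": force on a finger pad.
Only numpy, scipy, OpenCV 4.12 (cv2) and the standard library are available. Lean on these libraries where they do the work, as an engineer would, in place of code of your own. Each camera call takes 0.05 s, during which the arm holds its last target. There are 200 camera calls.

TASK

Take the big stencil brush out of the white crock and push it bristles first straight down into the leaning metal brush washer until you feel it press on the scrubbing plate hidden inside, firmly enough to be sure but gently; then draw it back up until the bristle end is close to the pot's rim, and push it down onto the plate once more. Then stand the brush back in its crock, bristles down, let go, and leave everything else on the table where it is.

Things in the scene. Friction and masses are not known exactly. Their poses are not given: they have to be found in the camera images.
- brush: Loose round stencil brush, 196 mm long, 0.12 kg, standing handle up in the crock. Origin: centre of the flat bristle end; z along the handle. From that end: black bristles 36 mm across to 50 mm, steel ferrule 37 mm across to 76 mm, wooden cone to 96 mm, straight round handle 16 mm across from 110 to 196 mm. Take it by the top of the handle, fingers in line with it.
- crock: Fixed white ceramic crock, open top, 68 mm outside, 56 mm inside, 70 mm high, inner floor 8 mm above the table. Origin at the centre of its underside, z up.
- mouth (a point): Centre of the mouth of the brush washer, a round metal pot 74 mm outside, 66 mm inside, 130 mm long, its axis leaning 30 degrees from vertical, mouth towards the robot's side, centre 153 mm above the table. z points out of the pot along its axis (inside is negative z); y is level.
- washer: The pot itself (origin: centre of its underside, z along its axis to the mouth). Inside, a flat steel scrubbing plate 60 mm across lies square to the axis, 65 to 105 mm below the mouth; the depth differs each time and must be felt. It is sprung: it gives 12 mm, from 2 N at first touch to 12 N, then stops hard.
- stand: Fixed dark steel stand of the brush washer, base plate 150 x 130 x 12 mm, cheeks to 95 mm high; the rim's highest point is 172 mm above the table. Origin on the table; the pot leans to the stand's own -x.
- scissors: Loose grey-handled scissors, bystander, 195 mm long, lying flat 14 mm high; origin under the pivot, blades along +x.
- tape: Loose roll of paper tape, bystander, lying flat, 90 mm outside, 25 mm high; origin at the centre of its underside.
- glue: Loose white glue bottle, bystander, 52 mm across, 130 mm high; origin at the centre of its underside.
- spare_pot: Loose empty metal pot standing upright, bystander, 74 mm across, 80 mm high (not the brush washer); origin at the centre of its underside.
- flat_brush: Loose flat brush lying down, bystander, 180 mm long (not the stencil brush); origin under its middle, handle to -x.
- printing_block: Loose wooden printing block, bystander, 100 x 60 x 28 mm; origin at the centre of its underside.
- paint_jar: Loose glass paint jar, bystander, 64 mm across, 75 mm high; origin at the centre of its underside.

How it is judged:
By the outcome, as a careful person would: the job done as asked, in the order asked, and still so for the second after the job is handed in, with the robot touching nothing.
It also fails if it takes over 61 s, if anything falls off the work surface, if the arm or the gripper's body presses on something with over 40 N, if the wrist force passes 120 N, or if a joint passes its speed limit or range.

## Working session

There is one attempt and no reset: what is moved stays moved. The work goes in short steps, Python scripts to look and compute and a tool call to move; the robot and the scene stay as the last step left them, time stands still between calls to the robot, and variables do not carry over. Pictures are saved under pics/ and viewed, at most 10 in all, crops included, and the job is handed in when it is done.

Besides the shell and the picture viewer there is one more tool, called after "Emit:" in YAML: its name, and indented under it one key for each argument. drive_tool: Moves the arm, as the interface text tells. Its arguments: {"type":"object","properties":{"steps":{"type":"array"}},"required":["steps"]}

```bash
mkdir -p pics; ls; python3 - <<'E'
from station import r
import cv2,numpy as np
s=r.sense();print(s['time_s'],s['tcp_pos'],s['ee_rot'],s['wrist_force'],s['gripper_width'])
for n in("scene","side"):
    cv2.imwrite(f"pics/{n}0.png",r.capture(n))
    p=r.camera_params(n);print(n,np.round(p["camera_matrix"],2).tolist(),np.round(p["extrinsics"],4).tolist())
E
```

```text
pics
0.0 [0.14160217 0.60817353 0.24044616] [[ 9.73891736e-01 -2.27012595e-01 -4.10235045e-04]
 [-2.27012949e-01 -9.73889364e-01 -2.15105716e-03]
 [ 8.87935207e-05  2.18802545e-03 -9.99997602e-01]] [-0.50719436 -0.21761584  0.02608577] 0.9996612596268939
scene [[497.42, 0.0, 311.73], [0.0, 497.42, 246.93], [0.0, 0.0, 1.0]] [[-0.8643, 0.5029, -0.0039, 0.4916], [0.4285, 0.7323, -0.5293, -0.2263], [-0.2633, -0.4592, -0.8484, 1.572], [0.0, 0.0, 0.0, 1.0]]
side [[574.9, 0.0, 316.91], [0.0, 574.9, 242.26], [0.0, 0.0, 1.0]] [[0.8169, -0.5762, -0.0241, -0.4513], [-0.2973, -0.3849, -0.8738, 0.2954], [0.4942, 0.721, -0.4857, 0.9735], [0.0, 0.0, 0.0, 1.0]]
```

View pics/scene0.png

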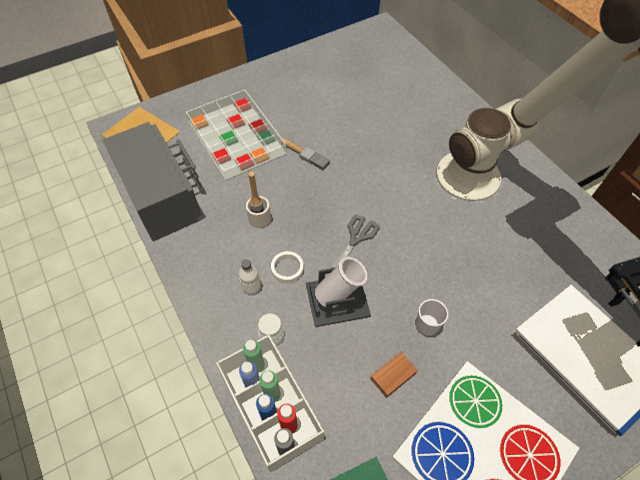

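View pics/side0.png

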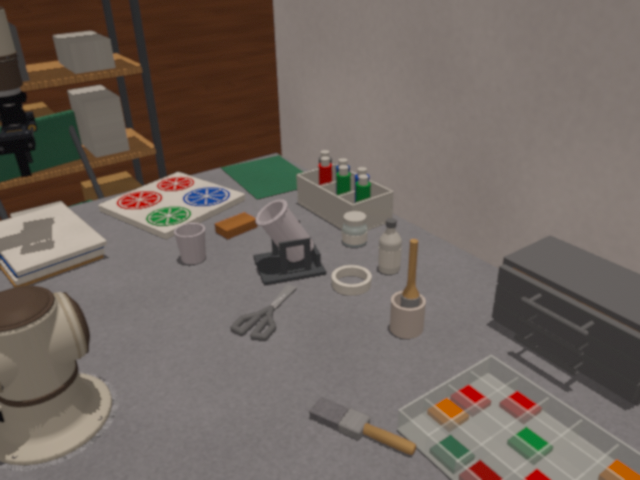

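The scene view shows the brush and crock at about (258,205) and the washer's mouth at about (352,272). In the side view they are at about (410,290) and (275,215). I'll enlarge both views.

```bash
python3 - <<'E'
import cv2,numpy as np
a=cv2.imread("pics/scene0.png");b=cv2.imread("pics/side0.png")
f=lambda i,x,y,w,h,k:cv2.resize(i[y:y+h,x:x+w],None,fx=k,fy=k,interpolation=cv2.INTER_CUBIC)
# each 400x300 cell: scale 5 (80x60)
m=np.vstack([np.hstack([f(a,220,170,80,60,5),f(a,300,255,80,75,5)[:300]]),np.hstack([f(b,365,235,80,60,5)[:300],f(b,250,195,80,60,5)])])
cv2.imwrite("pics/z1.png",m)
m=np.hstack([f(b,365,230,80,115,5),f(a,220,165,80,115,5)]);cv2.imwrite("pics/z2.png",m)
E
```

```text
(no output)
```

View pics/z1.png

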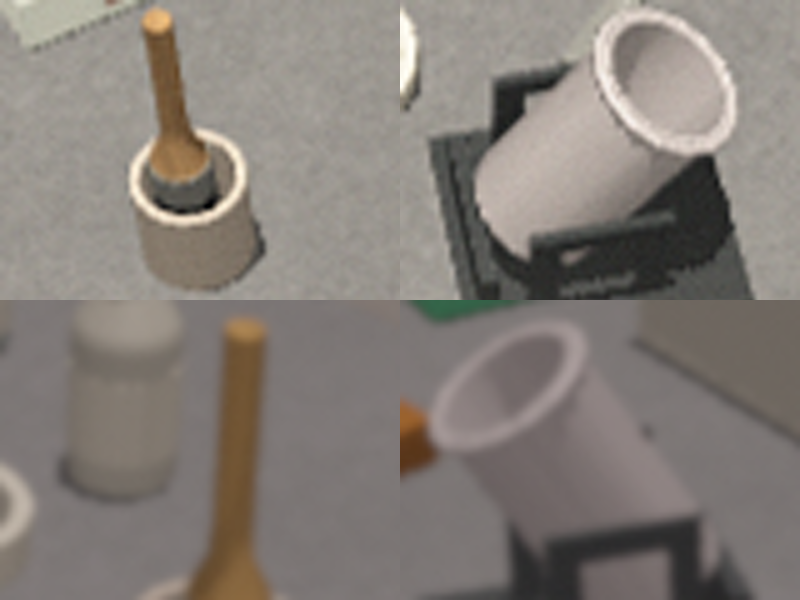

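View pics/z2.png

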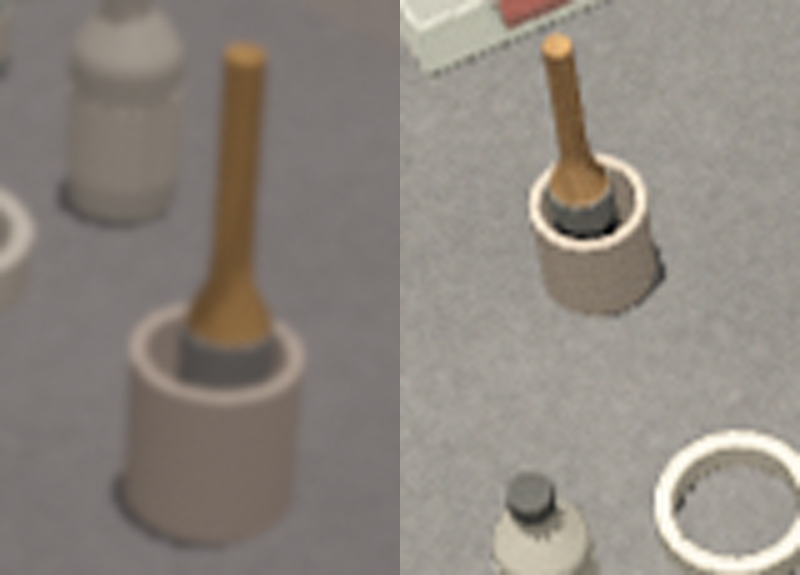

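The handle top is at scene (251.2,173.0) and side (413.6,240.0). The ferrule/cone edge, crock rim and washer rim and body edges can also be read here. Next I'll triangulate these and fit the pot.

```bash
cat > h.py <<'E'
import cv2,numpy as np
from station import r
from scipy.optimize import least_squares
P={}
for n in("scene","side"):
    p=r.camera_params(n);P[n]=np.array(p["camera_matrix"])@np.array(p["extrinsics"])[:3]
def proj(n,X):
    q=np.c_[np.atleast_2d(X),np.ones(len(np.atleast_2d(X)))]@P[n].T;return q[:,:2]/q[:,2:]
def tri(a,b):
    f=lambda X:np.r_[proj("scene",X)[0]-a,proj("side",X)[0]-b]
    s=least_squares(f,[.5,.2,.1]);return np.round(s.x,4),np.round(s.fun,1)
E
python3 - <<'E'
from h import *
print("top",tri((251.2,173.0),(413.6,240.0)))
print("ferr",tri((255.6,202),(410.4,295.6)))
print("crock",tri((257.6,204.8),(407.8,300)))
print("mouth",tri((352.6,271.2),(271.6,211.6)))
S=lambda L:(np.array(L)-[400,0])/5+[300,255]-.4
T=lambda L:(np.array(L)-[400,300])/5+[250,195]-.4
ext={"scene":((594-400)/5+299.6,(737-400)/5+299.6,10/5+254.6,157/5+254.6),"side":(31/5+249.6,188/5+249.6,20/5+194.6,150/5+194.6)}
ed={"scene":S([(540,108),(500,143),(650,190),(630,215),(475,200)]),"side":T([(490,500),(520,530),(640,425),(670,465)])}
t=np.linspace(0,2*np.pi,200)
def pot(p):
    az=p[3];tl=np.radians(30);z=np.array([np.sin(tl)*np.cos(az),np.sin(tl)*np.sin(az),np.cos(tl)])
    y=np.array([-np.sin(az),np.cos(az),0]);x=np.cross(y,z)
    c=.037*(np.cos(t)[:,None]*x+np.sin(t)[:,None]*y);m=p[:3]+c;return m,m-.13*z
def f(p):
    o=[(p[2]-.153)*1000]
    m,b=pot(p)
    for n in ext:
        q=proj(n,m);o+=list(np.array([q[:,0].min(),q[:,0].max(),q[:,1].min(),q[:,1].max()])-ext[n])
        h=cv2.convexHull(np.r_[q,proj(n,b)].astype(np.float32))
        o+=[cv2.pointPolygonTest(h,tuple(map(float,e)),True) for e in ed[n]]
    return np.array(o)
for a in(2,3,4):
    s=least_squares(f,[.45,.0,.153,a],diff_step=1e-4);print(np.round(s.x,4),np.degrees(s.x[3]),s.cost,np.round(s.fun,1))
E
```

```text
top (array([ 0.6447, -0.1863,  0.2055]), array([-0.1, -0. , -0.1,  0. ]))
ferr (array([ 0.6463, -0.1857,  0.081 ]), array([-0.3, -0.1, -0.2,  0. ]))
crock (array([ 0.6433, -0.1822,  0.0699]), array([-0.4, -0.1, -0.3,  0.1]))
mouth (array([0.5547, 0.1752, 0.1516]), array([-0.1,  0. , -0.1, -0. ]))
[0.5534 0.1748 0.1527 2.8476] 163.15708967374152 12.743176477811526 [-0.3  1.5 -1.5  1.3 -2.3  0.9  0.1  1.3  0.3  0.7  1.5 -2.2  1.2 -1.4
 -0.8  0.1 -0.  -0.1]
[0.5788 0.1687 0.1486 5.8156] 333.21088438046615 716.8100810554901 [ -4.4  -9.1 -10.7   3.8   2.3  -1.8 -10.5   5.   -1.4 -19.8  11.6   9.3
   3.1  -4.3  14.8   9.1  -1.5 -10.7]
[0.5534 0.1748 0.1527 2.8476] 163.15782552025584 12.743168509769404 [-0.3  1.5 -1.5  1.3 -2.3  0.9  0.1  1.3  0.3  0.7  1.5 -2.2  1.2 -1.4
 -0.8  0.1 -0.  -0.1]
```

Emit:
drive_tool:
  steps: [0, 0, 0.117, 0, 0, -0.006, 1, 0, 0, 0.117, 0, 0, -0.006, 1, 0, 0, 0.117, 0, 0, -0.006, 1, 0, 0, 0.117, 0, 0, -0.006, 1, 0, 0, 0.117, 0, 0, -0.006, 1, 0, 0, 0.117, 0, 0, -0.006, 1, 0, 0, 0.117, 0, 0, -0.006, 1, 0, 0, 0.117, 0, 0, -0.006, 1, 0, 0, 0.117, 0, 0, -0.006, 1, 0, 0, 0.117, 0, 0, -0.006, 1]

```text
time_s: 0.93
tcp_pos: [0.1416, 0.6084, 0.3012]
ee_rot: [[0.165, -0.986, -0.0], [-0.986, -0.165, -0.001], [0.001, 0.001, -1.0]]
wrist_force: [0.5, 0.1, -0.1]
gripper_width: 0.999
gripper_force: 0.0
```

Emit:
drive_tool:
  steps: [0, 0, 0.117, 0, 0, 0, 1, 0, 0, 0.117, 0, 0, 0, 1, 0, 0, 0.117, 0, 0, 0, 1, 0, 0, 0.117, 0, 0, 0, 1, 0, 0, 0, 0, 0, 0, 1]

```text
time_s: 1.35
tcp_pos: [0.1416, 0.6085, 0.3009]
ee_rot: [[-0.294, -0.956, -0.0], [-0.956, 0.294, -0.001], [0.001, -0.0, -1.0]]
wrist_force: [0.1, -0.3, -0.4]
gripper_width: 1.001
gripper_force: 0.0
```

```bash
cat >> h.py <<'E'
from scipy.spatial.transform import Rotation as R
AZ=np.radians(163.2);AX=np.array([.5*np.cos(AZ),.5*np.sin(AZ),np.cos(np.pi/6)]);M=np.array([.5540,.1750,.1525])
RD=np.c_[[np.cos(AZ-np.pi*1.5),np.sin(AZ-np.pi*1.5),0],[np.cos(AZ),np.sin(AZ),0],[0,0,-1.]]
RD=np.c_[np.cross(RD[:,1],RD[:,2]),RD[:,1],RD[:,2]]
yw=np.cross(-AX,RD[:,0]);RW=np.c_[RD[:,0],yw,-AX]
def go(pos,Rt=RD):
    s=r.sense();Rc=np.array(s['ee_rot'])
    print("t",round(s['time_s'],2),"tcp",np.round(s['tcp_pos'],4),"q",np.round(s['joints'],1),"F",np.round(s['wrist_force'],2),"w",round(s['gripper_width'],3))
    print("turn",np.round((R.from_matrix(Rc.T@Rt)).as_rotvec(),4),"shift now",np.round(Rc.T@(pos-s['tcp_pos']),4),"shift after turn",np.round(Rt.T@(pos-s['tcp_pos']),4))
E
python3 - <<'E'
from h import *
print(RD,RW)
go(np.array([.6447,-.186,.30]))
# stand plate edges on z=.012
def bp(u,v,z,n="scene"):
    return least_squares(lambda X:proj(n,[X[0],X[1],z])[0]-[u,v],[.5,.2]).x
c=[bp(*q,.012) for q in((306,290),(318,325),(370,317))]
for a,b in((0,1),(1,2)):
    d=c[b]-c[a];print(np.linalg.norm(d),np.degrees(np.arctan2(d[1],d[0])))
E
```

```text
[[-0.2890318 -0.9573195  0.       ]
 [-0.9573195  0.2890318  0.       ]
 [-0.         0.        -1.       ]] [[-0.2890318  -0.829063    0.47865975]
 [-0.9573195   0.25030888 -0.1445159 ]
 [-0.         -0.5        -0.8660254 ]]
t 1.35 tcp [0.1416 0.6085 0.3009] q [  91.7   20.2    6.2   -0.   -76.  -108.8] F [ 0.09 -0.32 -0.39] w 1.001
turn [-0.0001 -0.0012 -0.0048] shift now [ 0.6117 -0.7142  0.0017] shift after turn [ 0.6151 -0.7112  0.0009]
0.10660083472388937 77.16217362770969
0.13823690480675546 159.08322525692986
```

Emit:
drive_tool:
  steps: [0, 0, 0, 0.0255, -0.0297, 0, 1, 0, 0, 0, 0.0255, -0.0297, 0, 1, 0, 0, 0, 0.0255, -0.0297, 0, 1, 0, 0, 0, 0.0255, -0.0297, 0, 1, 0, 0, 0, 0.0255, -0.0297, 0, 1, 0, 0, 0, 0.0255, -0.0297, 0, 1, 0, 0, 0, 0.0255, -0.0297, 0, 1, 0, 0, 0, 0.0255, -0.0297, 0, 1, 0, 0, 0, 0.0255, -0.0297, 0, 1, 0, 0, 0, 0.0255, -0.0297, 0, 1]

```text
time_s: 2.18
tcp_pos: [0.3518, 0.2763, 0.3016]
ee_rot: [[-0.288, -0.958, 0.0], [-0.958, 0.288, 0.0], [-0.0, 0.0, -1.0]]
wrist_force: [0.6, -0.1, -0.5]
gripper_width: 1.0
gripper_force: 0.0
```

Emit:
drive_tool:
  steps: [0, 0, 0, 0.0255, -0.0297, 0, 1, 0, 0, 0, 0.0255, -0.0297, 0, 1, 0, 0, 0, 0.0255, -0.0297, 0, 1, 0, 0, 0, 0.0255, -0.0297, 0, 1, 0, 0, 0, 0.0255, -0.0297, 0, 1, 0, 0, 0, 0.0255, -0.0297, 0, 1, 0, 0, 0, 0.0255, -0.0297, 0, 1, 0, 0, 0, 0.0255, -0.0297, 0, 1, 0, 0, 0, 0.0255, -0.0297, 0, 1, 0, 0, 0, 0.0255, -0.0297, 0, 1]

```text
time_s: 3.02
tcp_pos: [0.5617, -0.0543, 0.3013]
ee_rot: [[-0.289, -0.957, -0.0], [-0.957, 0.289, 0.0], [-0.0, 0.0, -1.0]]
wrist_force: [1.5, 0.6, -0.1]
gripper_width: 1.003
gripper_force: 0.0
```

Emit:
drive_tool:
  steps: [0, 0, 0, 0.0255, -0.0297, 0, 1, 0, 0, 0, 0.0255, -0.0297, 0, 1, 0, 0, 0, 0.0255, -0.0297, 0, 1, 0, 0, 0, 0.0255, -0.0297, 0, 1, 0, 0, 0, 0, 0, 0, 1, 0, 0, 0, 0, 0, 0, 1]

```text
time_s: 3.52
tcp_pos: [0.6452, -0.1864, 0.2991]
ee_rot: [[-0.292, -0.956, -0.003], [-0.956, 0.292, 0.001], [0.001, 0.003, -1.0]]
wrist_force: [-0.4, -0.7, -0.7]
gripper_width: 1.004
gripper_force: 0.0
```

```bash
python3 - <<'E'
from h import *
go(np.array([.6447,-.186,.178]))
p=r.camera_params("wrist");cv2.imwrite("pics/w1.png",r.capture("wrist"))
K=np.array(p["camera_matrix"]);E=np.array(p["extrinsics"])
for X in([.6447,-.1863,.204],[.6433,-.1822,.07]):
    c=E[:3,:3]@X+E[:3,3];th=np.arctan2(np.hypot(c[0],c[1]),c[2]);d=c[:2]/np.hypot(c[0],c[1])
    print(K[:2,2]+K[0,0]*th*d)
E
```

```text
t 3.52 tcp [ 0.6452 -0.1864  0.2991] q [ -2.4  25.2  13.5  -0.  -78.5 -14.6] F [-0.41 -0.7  -0.7 ] w 1.004
turn [ 0.0034 -0.0005 -0.0034] shift now [-0.0003  0.0002  0.1211] shift after turn [-0.0003  0.0006  0.1211]
[322.27476005 248.65966874]
[323.46413187 210.97957423]
```

View pics/w1.png

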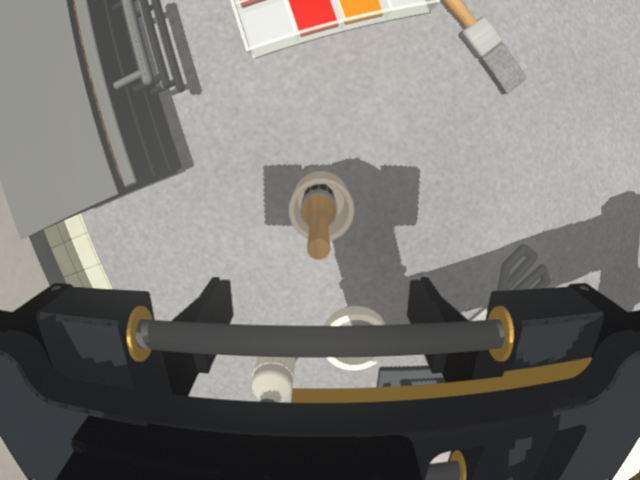

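The wrist view shows the handle top at (318,248) and the crock centre at (321,207), within 3 mm of the prediction. I'll descend with a small correction and grip.

Emit:
drive_tool:
  steps: [0, 0, 0, 0, -0.001, 0.02, 1, 0, 0, 0, 0, 0, 0.02, 1, 0, 0, 0, 0, 0, 0.02, 1, 0, 0, 0, 0, 0, 0.02, 1, 0, 0, 0, 0, 0, 0.02, 1, 0, 0, 0, 0, 0, 0.02, 1, 0, 0, 0, 0, 0, 0, 1, 0, 0, 0, 0, 0, 0, 0, 0, 0, 0, 0, 0, 0, 0, 0, 0, 0, 0, 0, 0, 0]

```text
time_s: 4.4
tcp_pos: [0.6469, -0.1846, 0.1839]
ee_rot: [[-0.29, -0.957, 0.004], [-0.957, 0.29, -0.001], [-0.0, -0.004, -1.0]]
wrist_force: [-0.2, 0.1, -0.3]
gripper_width: 0.851
gripper_force: 0.0
```

Emit:
drive_tool:
  steps: [0, 0, 0, 0, 0, 0, 0, 0, 0, 0, 0, 0, 0, 0, 0, 0, 0, 0, 0, 0, 0, 0, 0, 0, 0, 0, 0, 0]

```text
time_s: 4.73
tcp_pos: [0.646, -0.185, 0.1819]
ee_rot: [[-0.292, -0.956, 0.001], [-0.956, 0.292, -0.0], [-0.0, -0.001, -1.0]]
wrist_force: [-0.4, -0.8, 0.5]
gripper_width: 0.558
gripper_force: 0.0
```

Emit:
drive_tool:
  steps: [0, 0, 0, 0, 0, 0, 0, 0, 0, 0, 0, 0, 0, 0, 0, 0, 0, 0, 0, 0, 0, 0, 0, 0, 0, 0, 0, 0, 0, 0, 0, 0, 0, 0, 0, 0, 0, 0, 0, 0, 0, 0, 0, 0, 0, 0, 0, 0, 0]

```text
time_s: 5.32
tcp_pos: [0.646, -0.1849, 0.1815]
ee_rot: [[-0.292, -0.957, -0.0], [-0.957, 0.292, 0.0], [-0.0, 0.0, -1.0]]
wrist_force: [0.8, -0.1, -0.8]
gripper_width: 0.172
gripper_force: 30.0
```

```bash
python3 - <<'E'
from h import *
go(np.array([.646,-.185,.36]))
E
```

```text
t 5.32 tcp [ 0.646  -0.1849  0.1815] q [ -2.2  29.    2.9  -0.  -63.9 -14.7] F [ 0.8  -0.06 -0.8 ] w 0.172
turn [ 0.0001  0.     -0.0028] shift now [ 1.000e-04 -1.000e-04 -1.785e-01] shift after turn [ 1.000e-04 -1.000e-04 -1.785e-01]
```

Gripped (30 N, 15 mm). Lifting.

Emit:
drive_tool:
  steps: [0, 0, 0, 0, 0, -0.01, 0, 0, 0, 0, 0, 0, -0.02, 0, 0, 0, 0, 0, 0, -0.025, 0, 0, 0, 0, 0, 0, -0.03, 0, 0, 0, 0, 0, 0, -0.03, 0, 0, 0, 0, 0, 0, -0.03, 0, 0, 0, 0, 0, 0, -0.025, 0, 0, 0, 0, 0, 0, -0.015, 0, 0, 0, 0, 0, 0, 0, 0, 0, 0, 0, 0, 0, 0, 0]

```text
time_s: 6.15
tcp_pos: [0.6459, -0.1847, 0.3673]
ee_rot: [[-0.292, -0.956, 0.002], [-0.957, 0.292, 0.001], [-0.001, -0.001, -1.0]]
wrist_force: [-0.6, -0.1, -0.6]
gripper_width: 0.18
gripper_force: 30.0
```

```bash
python3 - <<'E'
from h import *
L=.1735
go(M+AX*(L+.04)); go(M+AX*(L+.04),RW)
E
```

```text
t 6.15 tcp [ 0.6459 -0.1847  0.3673] q [ -2.2  24.1  21.2  -0.  -87.  -14.7] F [-0.62 -0.1  -0.64] w 0.18
turn [-0.0015  0.001  -0.0028] shift now [-0.3169  0.2996  0.0298] shift after turn [-0.3178  0.2987  0.0299]
t 6.15 tcp [ 0.6459 -0.1847  0.3673] q [ -2.2  24.1  21.2  -0.  -87.  -14.7] F [-0.62 -0.1  -0.64] w 0.18
turn [ 5.221e-01  3.000e-04 -3.000e-03] shift now [-0.3169  0.2996  0.0298] shift after turn [-0.3178  0.2736 -0.1235]
```

Emit:
drive_tool:
  steps: [0, 0, 0, -0.017, 0.016, 0, 0, 0, 0, 0, -0.028, 0.0265, 0, 0, 0, 0, 0, -0.028, 0.0265, 0, 0, 0, 0, 0, -0.028, 0.0265, 0, 0, 0, 0, 0, -0.028, 0.0265, 0, 0, 0, 0, 0, -0.028, 0.0265, 0, 0, 0, 0, 0, -0.028, 0.0265, 0, 0, 0, 0, 0, -0.028, 0.0265, 0, 0, 0, 0, 0, -0.028, 0.0265, 0, 0, 0, 0, 0, -0.028, 0.0265, 0, 0]

```text
time_s: 6.98
tcp_pos: [0.4789, 0.1477, 0.3645]
ee_rot: [[-0.292, -0.956, -0.004], [-0.956, 0.292, -0.002], [0.002, 0.003, -1.0]]
wrist_force: [1.3, 0.5, -1.3]
gripper_width: 0.175
gripper_force: 30.0
```

Emit:
drive_tool:
  steps: [0, 0, 0, -0.028, 0.0265, 0, 0, 0, 0, 0, -0.02, 0.0185, 0, 0, 0.08, 0, 0, 0, 0, 0, 0, 0.08, 0, 0, 0, 0, 0, 0, 0.08, 0, 0, 0, 0, 0, 0, 0.08, 0, 0, 0, 0, 0, 0, 0.08, 0, 0, 0, 0, 0, 0, 0.08, 0, 0, 0, 0, 0, 0, 0.042, 0, 0, 0, 0, 0, 0, 0, 0, 0, 0, 0, 0, 0]

```text
time_s: 7.82
tcp_pos: [0.4499, 0.2041, 0.3631]
ee_rot: [[-0.29, -0.831, 0.474], [-0.957, 0.248, -0.15], [0.007, -0.497, -0.868]]
wrist_force: [-0.1, -0.7, -2.4]
gripper_width: 0.176
gripper_force: 30.0
```

```bash
python3 - <<'E'
from h import *
L=.1735
go(M+AX*(L+.04),RW)
a=r.capture("scene");b=r.capture("side")
f=lambda i,x,y,w,h,k:cv2.resize(i[y:y+h,x:x+w],None,fx=k,fy=k,interpolation=cv2.INTER_CUBIC)
cv2.imwrite("pics/z3.png",np.hstack([f(a,290,190,100,140,4),f(b,230,110,100,140,4)]))
E
```

```text
t 7.82 tcp [0.4499 0.2041 0.3631] q [ 57.6  -4.  -31.   33.9 -59.6 -91. ] F [-0.13 -0.67 -2.4 ] w 0.176
turn [ 0.0032 -0.0061  0.0025] shift now [-0.0024  0.0117  0.0229] shift after turn [-0.0022  0.0118  0.0229]
```

View pics/z3.png

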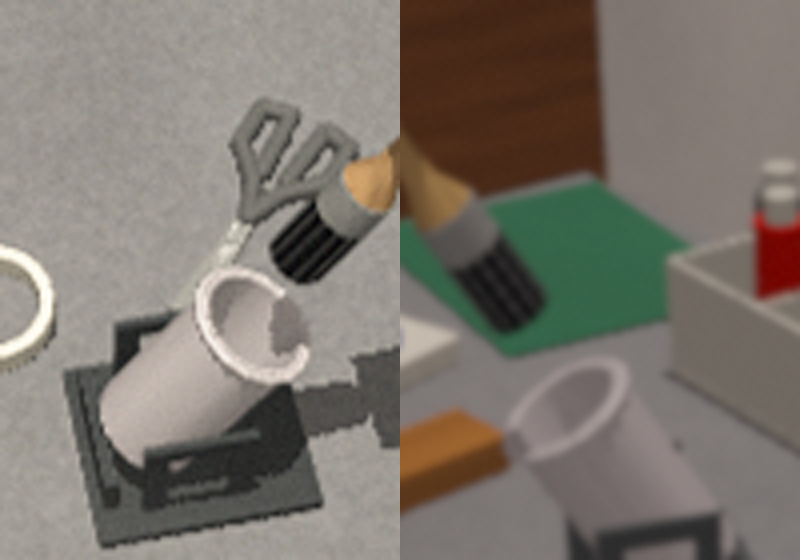

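The brush is held over the mouth. Bristle/ferrule centre is at about (334,219) in the crop's left half and (474,247) in the right half. The bristle ends are near (292,265) and (522,314). I'll compare these with the predicted positions.

```bash
python3 - <<'E'
from h import *
s=r.sense();T=np.array(s['tcp_pos']);z=np.array(s['ee_rot'])[:,2];L=.1735
for n,o,x0 in(("scene",(290,190),0),("side",(230,110),400)):
    for d in(L,L-.05,L-.076): print(n,d,np.round((proj(n,T+z*d)[0]-o+.4)*4+[x0,0],0))
    q=proj(n,M)[0];print("mouth",np.round((q-o+.4)*4+[x0,0]))
w=lambda u,v,o,x0:((u-x0)/4+o[0]-.4,v/4+o[1]-.4)
e,_=tri(w(292,265,(290,190),0),w(522,314,(230,110),400));b,_=tri(w(334,219,(290,190),0),w(474,247,(230,110),400))
print(e,b,e-(T+z*L),b-(T+z*(L-.05)))
E
```

```text
scene 0.1735 [293. 264.]
scene 0.12349999999999998 [341. 216.]
scene 0.09749999999999999 [368. 191.]
mouth [252. 325.]
side 0.1735 [523. 312.]
side 0.12349999999999998 [472. 245.]
side 0.09749999999999999 [445. 208.]
mouth [566. 407.]
[0.5335 0.1798 0.2136] [0.5122 0.1864 0.2562] [-1.17488909e-04  3.08925232e-07 -9.19279858e-04] [ 0.00229949 -0.00073154 -0.00172146]
```

Emit:
drive_tool:
  steps: [0.003, -0.006, 0.0025, -0.002, 0.0118, 0.011, 0, 0, 0, 0, 0, 0, 0.012, 0, 0, 0, 0, 0, 0, 0, 0, 0, 0, 0, 0, 0, 0, 0, 0, 0, 0, 0, 0, 0, 0]

```text
time_s: 8.33
tcp_pos: [0.4543, 0.2076, 0.3415]
ee_rot: [[-0.292, -0.827, 0.481], [-0.957, 0.256, -0.14], [-0.007, -0.501, -0.865]]
wrist_force: [0.6, -0.3, -1.0]
gripper_width: 0.17
gripper_force: 30.0
```

```bash
cat >> h.py <<'E'
def st(L=.1735):
    s=r.sense();d=s['tcp_pos']-np.array(s['ee_rot'])[:,2]*-L
    u=d-M;print("end: axial %.4f"%(u@AX),"lateral",np.round((RW.T@u)[:2],4),"tiltdeg",np.round(np.degrees(R.from_matrix(RW.T@np.array(s['ee_rot'])).as_rotvec()),2),"Fax %.2f"%(np.array(s['wrist_force'])@AX),"F",np.round(s['wrist_force'],2),"M",np.round(s['moment'],2),"t",round(s['time_s'],2))
E
python3 -c "
from h import *
for i in range(4): st(); r.capture('wrist')"
```

```text
end: axial 0.0426 lateral [-0.0032 -0.004 ] tiltdeg [ 0.09 -0.29  0.35] Fax -1.17 F [ 0.63 -0.33 -0.95] M [ 0.46  1.09 -0.02] t 8.33
end: axial 0.0428 lateral [-0.0034 -0.004 ] tiltdeg [ 0.1  -0.32  0.35] Fax -0.70 F [-0.17  0.67 -1.02] M [0.46 1.13 0.01] t 8.38
end: axial 0.0428 lateral [-0.0034 -0.0039] tiltdeg [ 0.1  -0.33  0.34] Fax -1.38 F [-0.01 -0.25 -1.56] M [0.49 1.09 0.01] t 8.43
end: axial 0.0427 lateral [-0.0033 -0.0038] tiltdeg [ 0.1  -0.32  0.34] Fax -1.35 F [ 0.75  0.07 -1.16] M [0.47 1.13 0.01] t 8.48
```

Emit:
drive_tool:
  steps: [0, 0.005, 0, 0.0025, 0.004, 0, 0, 0, 0, 0, 0, 0, 0, 0, 0, 0, 0, 0, 0, 0.012, 0, 0, 0, 0, 0, 0, 0.012, 0, 0, 0, 0, 0, 0, 0.012, 0, 0, 0, 0, 0, 0, 0.012, 0, 0, 0, 0, 0, 0, 0.012, 0, 0, 0, 0, 0, 0, 0.012, 0, 0, 0, 0, 0, 0, 0, 0, 0, 0, 0, 0, 0, 0, 0]

```text
time_s: 9.37
tcp_pos: [0.4842, 0.1951, 0.2762]
ee_rot: [[-0.294, -0.827, 0.479], [-0.956, 0.255, -0.147], [-0.001, -0.501, -0.865]]
wrist_force: [-0.3, 0.4, -0.6]
gripper_width: 0.175
gripper_force: 30.0
```

```bash
python3 -c "
from h import *
for i in range(2): st(); r.capture('wrist')"
```

```text
end: axial -0.0301 lateral [0.0013 0.0009] tiltdeg [0.07 0.1  0.26] Fax -0.32 F [-0.27  0.39 -0.58] M [0.5  1.13 0.  ] t 9.37
end: axial -0.0295 lateral [0.0005 0.0005] tiltdeg [0.1  0.02 0.28] Fax -0.42 F [ 0.05  0.38 -0.52] M [0.45 1.02 0.01] t 9.42
```

Emit:
drive_tool:
  steps: [0, 0, 0, 0, 0, 0.008, 0, 0, 0, 0, 0, 0, 0.008, 0, 0, 0, 0, 0, 0, 0.008, 0, 0, 0, 0, 0, 0, 0.005, 0, 0, 0, 0, 0, 0, 0, 0, 0, 0, 0, 0, 0, 0, 0]

```text
time_s: 9.97
tcp_pos: [0.4983, 0.1908, 0.2507]
ee_rot: [[-0.294, -0.827, 0.479], [-0.956, 0.255, -0.147], [-0.001, -0.501, -0.866]]
wrist_force: [-0.5, -0.2, -0.8]
gripper_width: 0.173
gripper_force: 30.0
```

Emit:
drive_tool:
  steps: [0, 0, 0, 0, 0, 0.0025, 0, 0, 0, 0, 0, 0, 0.0025, 0, 0, 0, 0, 0, 0, 0, 0]

```text
time_s: 10.22
tcp_pos: [0.5006, 0.1904, 0.2467]
ee_rot: [[-0.293, -0.827, 0.479], [-0.956, 0.255, -0.146], [-0.002, -0.501, -0.865]]
wrist_force: [0.1, -0.5, -1.2]
gripper_width: 0.175
gripper_force: 30.0
```

```bash
python3 -c "
from h import *
for i in range(2): st(); r.capture('wrist')"
```

```text
end: axial -0.0641 lateral [0.0008 0.0008] tiltdeg [0.07 0.04 0.28] Fax -1.17 F [ 0.15 -0.52 -1.18] M [ 0.42  1.14 -0.02] t 10.22
end: axial -0.0640 lateral [0.0008 0.0007] tiltdeg [0.07 0.04 0.28] Fax -1.82 F [ 0.29 -1.37 -1.72] M [ 0.43  1.13 -0.03] t 10.27
```

Emit:
drive_tool:
  steps: [0, 0, 0, 0, 0, 0.0025, 0, 0, 0, 0, 0, 0, 0.0025, 0, 0, 0, 0, 0, 0, 0, 0]

```text
time_s: 10.57
tcp_pos: [0.5029, 0.1896, 0.2422]
ee_rot: [[-0.293, -0.827, 0.479], [-0.956, 0.255, -0.146], [-0.001, -0.501, -0.866]]
wrist_force: [-0.1, -0.9, -1.8]
gripper_width: 0.177
gripper_force: 30.0
```

Emit:
drive_tool:
  steps: [0, 0, 0, 0, 0, 0.0025, 0, 0, 0, 0, 0, 0, 0.0025, 0, 0, 0, 0, 0, 0, 0, 0]

```text
time_s: 10.82
tcp_pos: [0.5054, 0.1888, 0.2378]
ee_rot: [[-0.294, -0.827, 0.479], [-0.956, 0.255, -0.146], [-0.001, -0.501, -0.866]]
wrist_force: [-0.6, -0.5, -2.0]
gripper_width: 0.173
gripper_force: 30.0
```

Emit:
drive_tool:
  steps: [0, 0, 0, 0, 0, 0.0025, 0, 0, 0, 0, 0, 0, 0.0025, 0, 0, 0, 0, 0, 0, 0, 0]

```text
time_s: 11.07
tcp_pos: [0.5078, 0.1881, 0.2335]
ee_rot: [[-0.294, -0.827, 0.479], [-0.956, 0.255, -0.146], [-0.001, -0.501, -0.866]]
wrist_force: [1.4, -0.4, -1.8]
gripper_width: 0.179
gripper_force: 30.0
```

Emit:
drive_tool:
  steps: [0, 0, 0, 0, 0, 0.0025, 0, 0, 0, 0, 0, 0, 0.0025, 0, 0, 0, 0, 0, 0, 0, 0]

```text
time_s: 11.32
tcp_pos: [0.5102, 0.1874, 0.2291]
ee_rot: [[-0.294, -0.827, 0.479], [-0.956, 0.255, -0.146], [-0.001, -0.501, -0.866]]
wrist_force: [0.6, 0.7, -1.5]
gripper_width: 0.174
gripper_force: 30.0
```

Emit:
drive_tool:
  steps: [0, 0, 0, 0, 0, 0.0025, 0, 0, 0, 0, 0, 0, 0.0025, 0, 0, 0, 0, 0, 0, 0, 0]

```text
time_s: 11.57
tcp_pos: [0.5126, 0.1866, 0.2248]
ee_rot: [[-0.294, -0.827, 0.479], [-0.956, 0.255, -0.146], [-0.001, -0.501, -0.866]]
wrist_force: [0.5, -0.1, -0.9]
gripper_width: 0.176
gripper_force: 30.0
```

Emit:
drive_tool:
  steps: [0, 0, 0, 0, 0, 0.0025, 0, 0, 0, 0, 0, 0, 0.0025, 0, 0, 0, 0, 0, 0, 0, 0]

```text
time_s: 11.82
tcp_pos: [0.515, 0.1859, 0.2205]
ee_rot: [[-0.294, -0.827, 0.479], [-0.956, 0.255, -0.146], [-0.001, -0.501, -0.866]]
wrist_force: [-0.0, -0.0, -0.2]
gripper_width: 0.173
gripper_force: 30.0
```

```bash
python3 -c "
from h import *
for i in range(4): st(); r.capture('wrist')"
```

```text
end: axial -0.0944 lateral [0.0011 0.0009] tiltdeg [0.05 0.07 0.27] Fax -0.13 F [-0.04 -0.03 -0.17] M [0.47 1.13 0.  ] t 11.82
end: axial -0.0942 lateral [0.001  0.0008] tiltdeg [0.06 0.06 0.28] Fax -0.89 F [ 0.03  0.51 -1.1 ] M [ 0.46  1.13 -0.03] t 11.87
end: axial -0.0940 lateral [0.0009 0.0007] tiltdeg [0.07 0.05 0.28] Fax -1.01 F [-0.19 -0.69 -1.16] M [0.48 1.1  0.06] t 11.92
end: axial -0.0939 lateral [0.0008 0.0006] tiltdeg [0.08 0.03 0.29] Fax -0.45 F [ 0.07  0.12 -0.5 ] M [0.48 1.07 0.03] t 11.97
```

Emit:
drive_tool:
  steps: [0, 0, 0, 0, 0, 0.0025, 0, 0, 0, 0, 0, 0, 0.0015, 0, 0, 0, 0, 0, 0, 0, 0]

```text
time_s: 12.27
tcp_pos: [0.5171, 0.1857, 0.2176]
ee_rot: [[-0.293, -0.827, 0.48], [-0.956, 0.255, -0.145], [-0.002, -0.501, -0.865]]
wrist_force: [-1.0, -0.0, 1.9]
gripper_width: 0.175
gripper_force: 30.0
```

```bash
python3 -c "
from h import *
for i in range(3): st(); r.capture('wrist')"
```

```text
end: axial -0.0979 lateral [0.0004 0.0005] tiltdeg [0.09 0.   0.27] Fax 2.11 F [-0.96 -0.02  1.91] M [ 0.5   1.17 -0.02] t 12.27
end: axial -0.0978 lateral [0.0004 0.0004] tiltdeg [ 0.1  -0.    0.28] Fax 1.54 F [-0.93  0.45  1.19] M [ 0.54  1.2  -0.  ] t 12.32
end: axial -0.0977 lateral [0.0004 0.0004] tiltdeg [ 0.1  -0.01  0.28] Fax 1.48 F [-0.49  0.31  1.38] M [0.44 1.2  0.03] t 12.37
```

Contact: the axial force rose from about -0.9 N to 1.6 N. I'll press a little further to be sure.

Emit:
drive_tool:
  steps: [0, 0, 0, 0, 0, 0.0015, 0, 0, 0, 0, 0, 0, 0.0015, 0, 0, 0, 0, 0, 0, 0.0015, 0, 0, 0, 0, 0, 0, 0, 0, 0, 0, 0, 0, 0, 0, 0]

```text
time_s: 12.83
tcp_pos: [0.5193, 0.1852, 0.2141]
ee_rot: [[-0.293, -0.827, 0.48], [-0.956, 0.255, -0.145], [-0.003, -0.502, -0.865]]
wrist_force: [-2.5, 1.1, 3.5]
gripper_width: 0.173
gripper_force: 30.0
```

```bash
python3 -c "
from h import *
for i in range(3): st(); r.capture('wrist')"
```

```text
end: axial -0.1021 lateral [0.0002 0.0002] tiltdeg [ 0.11 -0.02  0.28] Fax 4.41 F [-2.49  1.06  3.54] M [ 0.53  1.34 -0.04] t 12.83
end: axial -0.1021 lateral [0.0003 0.0003] tiltdeg [ 0.11 -0.02  0.28] Fax 5.35 F [-3.38  1.37  4.08] M [0.55 1.32 0.02] t 12.88
end: axial -0.1021 lateral [0.0003 0.0003] tiltdeg [ 0.1  -0.02  0.29] Fax 3.90 F [-2.57  1.21  2.89] M [0.53 1.31 0.01] t 12.93
```

Emit:
drive_tool:
  steps: [0, 0, 0, 0, 0, 0.0015, 0, 0, 0, 0, 0, 0, 0, 0, 0, 0, 0, 0, 0, 0, 0, 0, 0, 0, 0, 0, 0, 0]

```text
time_s: 13.32
tcp_pos: [0.5199, 0.1849, 0.2127]
ee_rot: [[-0.293, -0.827, 0.48], [-0.956, 0.255, -0.145], [-0.003, -0.502, -0.865]]
wrist_force: [-3.0, 1.8, 5.5]
gripper_width: 0.175
gripper_force: 30.0
```

```bash
python3 -c "
from h import *
for i in range(3): st(); r.capture('wrist')"
```

```text
end: axial -0.1036 lateral [0.0003 0.0003] tiltdeg [ 0.1  -0.01  0.28] Fax 6.43 F [-3.    1.8   5.46] M [ 0.52  1.21 -0.01] t 13.32
end: axial -0.1037 lateral [0.0004 0.0004] tiltdeg [ 0.1  -0.    0.28] Fax 6.21 F [-3.08  2.03  5.13] M [ 0.57  1.2  -0.01] t 13.37
end: axial -0.1037 lateral [0.0003 0.0004] tiltdeg [ 0.1  -0.01  0.28] Fax 6.90 F [-3.61  1.89  5.66] M [0.5  1.16 0.02] t 13.42
```

Emit:
drive_tool:
  steps: [0, 0, 0, 0, 0, -0.005, 0, 0, 0, 0, 0, 0, -0.01, 0, 0, 0, 0, 0, 0, -0.014, 0, 0, 0, 0, 0, 0, -0.014, 0, 0, 0, 0, 0, 0, -0.014, 0, 0, 0, 0, 0, 0, -0.014, 0, 0, 0, 0, 0, 0, -0.014, 0, 0, 0, 0, 0, 0, -0.01, 0, 0, 0, 0, 0, 0, 0, 0, 0, 0, 0, 0, 0, 0, 0]

```text
time_s: 14.3
tcp_pos: [0.4737, 0.1981, 0.2938]
ee_rot: [[-0.294, -0.828, 0.478], [-0.956, 0.255, -0.146], [-0.001, -0.5, -0.866]]
wrist_force: [-0.5, 0.1, -1.0]
gripper_width: 0.175
gripper_force: 30.0
```

```bash
python3 -c "
from h import *
for i in range(3): st(); a=r.capture('scene');
b=r.capture('side')
f=lambda i,x,y,w,h,k:cv2.resize(i[y:y+h,x:x+w],None,fx=k,fy=k,interpolation=cv2.INTER_CUBIC)
cv2.imwrite('pics/z4.png',np.hstack([f(a,290,190,100,140,4),f(b,230,110,100,140,4)]))"
```

```text
end: axial -0.0094 lateral [0.0013 0.0018] tiltdeg [0.   0.08 0.28] Fax -0.60 F [-0.48  0.07 -0.97] M [ 0.48  1.16 -0.04] t 14.3
end: axial -0.0099 lateral [0.0018 0.0019] tiltdeg [-0.01  0.14  0.26] Fax -1.16 F [-0.24 -0.76 -1.35] M [ 0.43  1.12 -0.02] t 14.35
end: axial -0.0100 lateral [0.0019 0.0019] tiltdeg [-0.01  0.17  0.26] Fax -1.29 F [-0.17  0.52 -1.67] M [ 0.48  1.19 -0.04] t 14.4
```

View pics/z4.png

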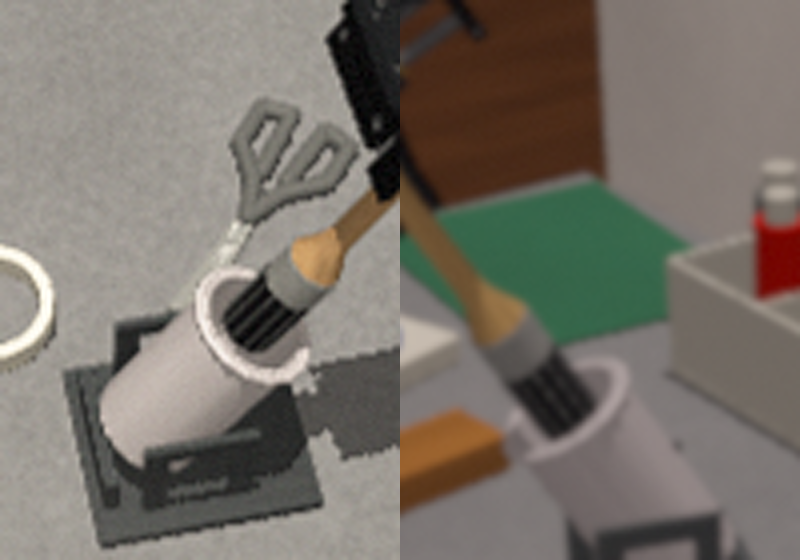

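The picture shows the bristle end just inside the rim and centred, so I'll make the second push.

Emit:
drive_tool:
  steps: [0, 0, 0, 0, 0, 0.006, 0, 0, 0, 0, 0, 0, 0.012, 0, 0, 0, 0, 0, 0, 0.014, 0, 0, 0, 0, 0, 0, 0.014, 0, 0, 0, 0, 0, 0, 0.014, 0, 0, 0, 0, 0, 0, 0.012, 0, 0, 0, 0, 0, 0, 0.008, 0, 0, 0, 0, 0, 0, 0.003, 0, 0, 0, 0, 0, 0, 0.002, 0, 0, 0, 0, 0, 0, 0.002, 0]

```text
time_s: 15.33
tcp_pos: [0.5161, 0.1857, 0.219]
ee_rot: [[-0.294, -0.827, 0.479], [-0.956, 0.255, -0.146], [-0.002, -0.501, -0.865]]
wrist_force: [0.1, 0.0, -0.6]
gripper_width: 0.177
gripper_force: 30.0
```

Emit:
drive_tool:
  steps: [0, 0, 0, 0, 0, 0.002, 0, 0, 0, 0, 0, 0, 0.002, 0, 0, 0, 0, 0, 0, 0.002, 0, 0, 0, 0, 0, 0, 0.001, 0, 0, 0, 0, 0, 0, 0, 0, 0, 0, 0, 0, 0, 0, 0, 0, 0, 0, 0, 0, 0, 0]

```text
time_s: 15.92
tcp_pos: [0.5195, 0.1852, 0.2139]
ee_rot: [[-0.293, -0.827, 0.481], [-0.956, 0.255, -0.144], [-0.003, -0.502, -0.865]]
wrist_force: [-3.8, 0.0, 4.2]
gripper_width: 0.176
gripper_force: 30.0
```

```bash
python3 -c "
from h import *
for i in range(4): st(); r.capture('wrist')"
```

```text
end: axial -0.1023 lateral [0.0001 0.0001] tiltdeg [ 0.12 -0.04  0.29] Fax 5.48 F [-3.78  0.01  4.24] M [ 0.48  1.37 -0.1 ] t 15.92
end: axial -0.1024 lateral [0.0001 0.0002] tiltdeg [ 0.12 -0.04  0.29] Fax 4.60 F [-3.22  0.32  3.48] M [ 0.44  1.3  -0.06] t 15.97
end: axial -0.1024 lateral [0.0001 0.0002] tiltdeg [ 0.12 -0.04  0.28] Fax 5.15 F [-3.06  1.46  4.01] M [ 0.45  1.28 -0.08] t 16.02
end: axial -0.1025 lateral [0.0001 0.0003] tiltdeg [ 0.11 -0.03  0.28] Fax 4.58 F [-3.16  1.01  3.38] M [ 0.44  1.23 -0.04] t 16.07
```

Felt again, net about 6 N. I'll press 1 mm more to match the first push, then withdraw fully along the axis.

Emit:
drive_tool:
  steps: [0, 0, 0, 0, 0, 0.0012, 0, 0, 0, 0, 0, 0, 0, 0, 0, 0, 0, 0, 0, 0, 0]

```text
time_s: 16.37
tcp_pos: [0.5201, 0.1849, 0.2125]
ee_rot: [[-0.293, -0.827, 0.48], [-0.956, 0.255, -0.145], [-0.003, -0.502, -0.865]]
wrist_force: [-3.5, 1.2, 4.9]
gripper_width: 0.177
gripper_force: 30.0
```

Emit:
drive_tool:
  steps: [0, 0, 0, 0, 0, -0.006, 0, 0, 0, 0, 0, 0, -0.012, 0, 0, 0, 0, 0, 0, -0.014, 0, 0, 0, 0, 0, 0, -0.016, 0, 0, 0, 0, 0, 0, -0.016, 0, 0, 0, 0, 0, 0, -0.016, 0, 0, 0, 0, 0, 0, -0.016, 0, 0, 0, 0, 0, 0, -0.016, 0, 0, 0, 0, 0, 0, -0.016, 0, 0, 0, 0, 0, 0, -0.016, 0]

```text
time_s: 17.2
tcp_pos: [0.4496, 0.2048, 0.336]
ee_rot: [[-0.294, -0.828, 0.477], [-0.956, 0.255, -0.147], [0.0, -0.499, -0.867]]
wrist_force: [-0.5, -0.0, 0.4]
gripper_width: 0.176
gripper_force: 30.0
```

Emit:
drive_tool:
  steps: [0, 0, 0, 0, 0, -0.016, 0, 0, 0, 0, 0, 0, -0.012, 0, 0, 0, 0, 0, 0, 0, 0, 0, 0, 0, 0, 0, 0, 0]

```text
time_s: 17.53
tcp_pos: [0.4368, 0.2095, 0.3602]
ee_rot: [[-0.293, -0.828, 0.478], [-0.956, 0.255, -0.145], [-0.002, -0.5, -0.866]]
wrist_force: [0.6, -0.4, -1.2]
gripper_width: 0.175
gripper_force: 30.0
```

```bash
python3 -c "
from h import *
st();s=r.sense();p=s['tcp_pos'].copy();p[2]=.39;go(p,RD)"
```

```text
end: axial 0.0674 lateral [0.001 0.002] tiltdeg [-0.01  0.05  0.27] Fax -1.37 F [ 0.55 -0.41 -1.2 ] M [ 0.44  1.19 -0.03] t 17.53
t 17.53 tcp [0.4368 0.2095 0.3602] q [ 59.8  -4.9 -32.3  34.2 -60.  -93.7] F [ 0.55 -0.41 -1.2 ] w 0.175
turn [-5.234e-01  4.000e-04 -4.800e-03] shift now [-0.     -0.0149 -0.0258] shift after turn [ 0.      0.     -0.0298]
```

Emit:
drive_tool:
  steps: [-0.05, 0, 0, 0, -0.0037, -0.0065, 0, -0.1, 0, 0, 0, -0.0037, -0.0065, 0, -0.1, 0, 0, 0, -0.0037, -0.0065, 0, -0.1, 0, 0, 0, -0.0037, -0.0065, 0, -0.1, 0, 0, 0, 0, 0, 0, -0.0734, 0, -0.0048, 0, 0, 0, 0, 0, 0, 0, 0, 0, 0, 0, 0, 0, 0, 0, 0, 0, 0]

```text
time_s: 18.2
tcp_pos: [0.4411, 0.208, 0.3887]
ee_rot: [[-0.292, -0.957, -0.0], [-0.957, 0.292, -0.001], [0.001, -0.0, -1.0]]
wrist_force: [0.0, 0.3, -1.0]
gripper_width: 0.176
gripper_force: 30.0
```

```bash
python3 -c "
from h import *
go(np.array([.645,-.1838,.37]))"
```

```text
t 18.2 tcp [0.4411 0.208  0.3887] q [ 44.4   4.2  -2.3   0.1 -83.5 -61.4] F [ 0.04  0.35 -1.02] w 0.176
turn [-0.0003 -0.0012 -0.0026] shift now [ 0.3153 -0.3093  0.0192] shift after turn [ 0.3161 -0.3084  0.0187]
```

Emit:
drive_tool:
  steps: [0, 0, 0, 0.0153, -0.0153, 0, 0, 0, 0, 0, 0.025, -0.0245, 0, 0, 0, 0, 0, 0.025, -0.0245, 0, 0, 0, 0, 0, 0.025, -0.0245, 0, 0, 0, 0, 0, 0.025, -0.0245, 0, 0, 0, 0, 0, 0.025, -0.0245, 0, 0, 0, 0, 0, 0.025, -0.0245, 0, 0, 0, 0, 0, 0.025, -0.0245, 0, 0, 0, 0, 0, 0.025, -0.0245, 0, 0, 0, 0, 0, 0.025, -0.0245, 0, 0]

```text
time_s: 19.03
tcp_pos: [0.5962, -0.0906, 0.3896]
ee_rot: [[-0.288, -0.958, 0.0], [-0.958, 0.288, -0.0], [-0.0, -0.0, -1.0]]
wrist_force: [1.0, 0.0, -0.2]
gripper_width: 0.174
gripper_force: 30.0
```

Emit:
drive_tool:
  steps: [0, 0, 0, 0.025, -0.0245, 0, 0, 0, 0, 0, 0.025, -0.0245, 0, 0, 0, 0, 0, 0.015, -0.0145, 0, 0, 0, 0, 0, 0.01, -0.01, 0, 0, 0, 0, 0, 0, 0, 0, 0, 0, 0, 0, 0, 0, 0, 0, 0, 0, 0, 0, 0, 0, 0]

```text
time_s: 19.62
tcp_pos: [0.6448, -0.1816, 0.3901]
ee_rot: [[-0.288, -0.958, 0.001], [-0.958, 0.288, 0.001], [-0.001, -0.0, -1.0]]
wrist_force: [0.1, -0.1, -2.2]
gripper_width: 0.177
gripper_force: 30.0
```

```bash
python3 - <<'E'
from h import *
go(np.array([.645,-.1838,.1825]))
s=r.sense();T=np.array(s['tcp_pos']);z=np.array(s['ee_rot'])[:,2]
a=r.capture("scene");b=r.capture("side")
f=lambda i,x,y,w,h,k:cv2.resize(i[y:y+h,x:x+w],None,fx=k,fy=k,interpolation=cv2.INTER_CUBIC)
cv2.imwrite("pics/z5.png",np.hstack([f(a,200,100,100,140,4),f(b,360,170,100,140,4)[:, :]]))
for n,o,x0 in(("scene",(200,100),0),("side",(360,170),400)):
    for d in(.1735,.1235,.0975): print(n,d,np.round((proj(n,T+z*d)[0]-o+.4)*4+[x0,0],0))
E
```

```text
t 19.62 tcp [ 0.6448 -0.1816  0.3901] q [ -2.   23.9  23.9  -0.1 -90.  -14.8] F [ 0.12 -0.08 -2.22] w 0.177
turn [-0.0005  0.0012  0.0012] shift now [ 0.0023 -0.0007  0.2076] shift after turn [ 0.0021 -0.0008  0.2076]
scene 0.1735 [207. 288.]
scene 0.1235 [199. 236.]
scene 0.0975 [194. 207.]
side 0.1735 [610. 256.]
side 0.1235 [616. 158.]
side 0.0975 [620. 105.]
```

View pics/z5.png

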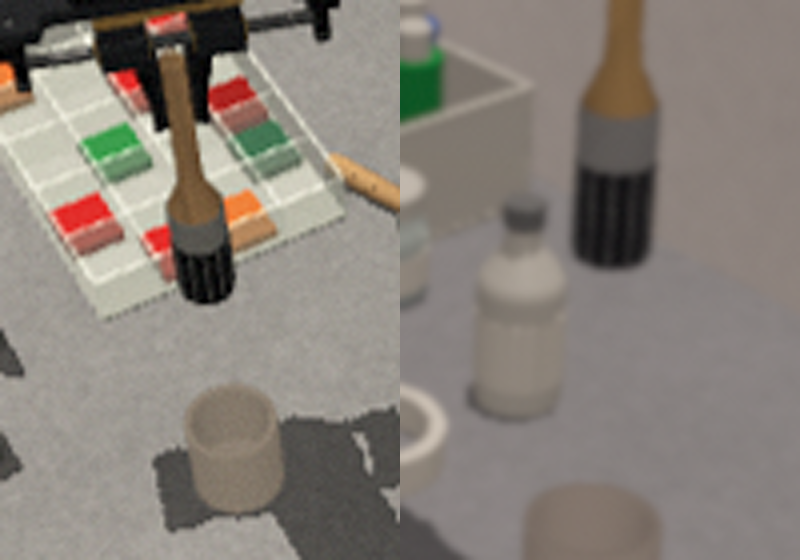

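The brush hangs vertical, with its end at (205,285) and (612,254) as predicted, above the open crock. I'll lower it.

Emit:
drive_tool:
  steps: [0, 0, 0, 0.001, -0.0005, 0.01, 0, 0, 0, 0, 0, 0, 0.022, 0, 0, 0, 0, 0, 0, 0.024, 0, 0, 0, 0, 0, 0, 0.024, 0, 0, 0, 0, 0, 0, 0.02, 0, 0, 0, 0, 0, 0, 0.015, 0, 0, 0, 0, 0, 0, 0.015, 0, 0, 0, 0, 0, 0, 0.015, 0, 0, 0, 0, 0, 0, 0.015, 0, 0, 0, 0, 0, 0, 0.015, 0]

```text
time_s: 20.55
tcp_pos: [0.6454, -0.1826, 0.2145]
ee_rot: [[-0.288, -0.958, 0.002], [-0.958, 0.288, 0.001], [-0.002, -0.002, -1.0]]
wrist_force: [-0.7, -0.3, -1.7]
gripper_width: 0.18
gripper_force: 30.0
```

Emit:
drive_tool:
  steps: [0, 0, 0, 0, 0, 0.01, 0, 0, 0, 0, 0, 0, 0.01, 0, 0, 0, 0, 0, 0, 0.005, 0, 0, 0, 0, 0, 0, 0, 0, 0, 0, 0, 0, 0, 0, 0]

```text
time_s: 20.97
tcp_pos: [0.6463, -0.1833, 0.1909]
ee_rot: [[-0.288, -0.958, 0.003], [-0.958, 0.288, 0.001], [-0.002, -0.002, -1.0]]
wrist_force: [0.0, 0.4, -1.2]
gripper_width: 0.179
gripper_force: 30.0
```

```bash
python3 -c "
from h import *
go(np.array([.645,-.1838,.1815]))"
```

```text
t 20.97 tcp [ 0.6463 -0.1833  0.1909] q [ -2.1  28.5   3.5  -0.1 -64.8 -14.6] F [ 0.03  0.44 -1.2 ] w 0.179
turn [-0.0022  0.0017  0.0007] shift now [0.0008 0.0011 0.0094] shift after turn [0.0008 0.0011 0.0094]
```

Emit:
drive_tool:
  steps: [0, 0, 0, 0, 0, 0.003, 0, 0, 0, 0, 0, 0, 0.003, 0, 0, 0, 0, 0, 0, 0.002, 0, 0, 0, 0, 0, 0, 0, 0, 0, 0, 0, 0, 0, 0, 0]

```text
time_s: 21.38
tcp_pos: [0.646, -0.1834, 0.1825]
ee_rot: [[-0.289, -0.957, 0.002], [-0.957, 0.289, 0.001], [-0.002, -0.001, -1.0]]
wrist_force: [-0.4, -0.6, -0.2]
gripper_width: 0.177
gripper_force: 30.0
```

Emit:
drive_tool:
  steps: [0, 0, 0, 0, 0, 0.0015, 0, 0, 0, 0, 0, 0, 0, 0, 0, 0, 0, 0, 0, 0, 0]

```text
time_s: 21.63
tcp_pos: [0.6464, -0.1834, 0.1815]
ee_rot: [[-0.289, -0.957, 0.003], [-0.957, 0.289, 0.001], [-0.002, -0.003, -1.0]]
wrist_force: [0.5, 0.2, 0.4]
gripper_width: 0.176
gripper_force: 30.0
```

It's resting on the crock floor (force rose by about 1.5 N), so I'll release.

Emit:
drive_tool:
  steps: [0, 0, 0, 0, 0, 0, 0.9, 0, 0, 0, 0, 0, 0, 0.9, 0, 0, 0, 0, 0, 0, 0.9, 0, 0, 0, 0, 0, 0, 0.9, 0, 0, 0, 0, 0, 0, 0.9, 0, 0, 0, 0, 0, 0, 0.9, 0, 0, 0, 0, 0, 0, 0.9, 0, 0, 0, 0, 0, 0, 0.9, 0, 0, 0, 0, 0, 0, 0.9, 0, 0, 0, 0, 0, 0, 0.9]

```text
time_s: 22.47
tcp_pos: [0.6461, -0.1833, 0.1811]
ee_rot: [[-0.289, -0.957, 0.002], [-0.957, 0.289, 0.001], [-0.002, -0.002, -1.0]]
wrist_force: [-0.3, -0.3, -0.3]
gripper_width: 0.84
gripper_force: 0.0
```

Emit:
drive_tool:
  steps: [0, 0, 0, 0, 0, -0.01, 0.9, 0, 0, 0, 0, 0, -0.015, 0.9, 0, 0, 0, 0, 0, -0.015, 0.9, 0, 0, 0, 0, 0, -0.02, 0.9, 0, 0, 0, 0, 0, -0.02, 0.9, 0, 0, 0, 0, 0, -0.02, 0.9, 0, 0, 0, 0, 0, -0.02, 0.9, 0, 0, 0, 0, 0, 0, 0.9, 0, 0, 0, 0, 0, 0, 0.9]

```text
time_s: 23.22
tcp_pos: [0.6463, -0.1835, 0.3033]
ee_rot: [[-0.289, -0.957, 0.006], [-0.957, 0.289, 0.001], [-0.003, -0.006, -1.0]]
wrist_force: [-0.1, 0.4, -0.9]
gripper_width: 0.9
gripper_force: 0.0
```

```bash
python3 - <<'E'
from h import *
a=r.capture("scene");b=r.capture("side")
cv2.imwrite("pics/z6.png",np.hstack([cv2.resize(a[150:350,200:400],(400,400)),cv2.resize(b[180:380,240:440],(400,400))]))
E
```

```text
(no output)
```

View pics/z6.png

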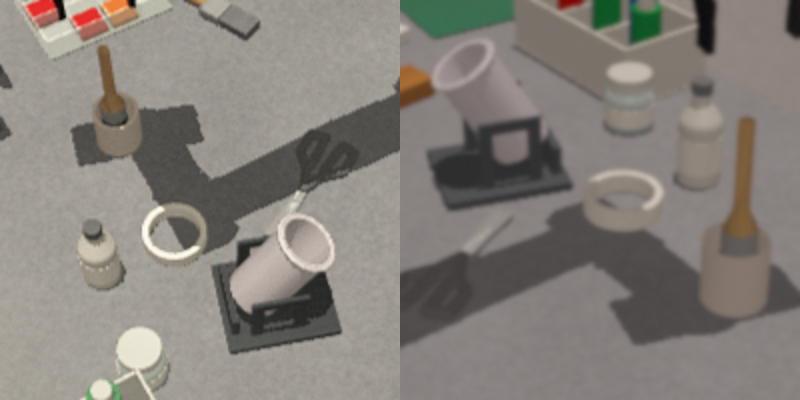

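The brush stands upright in the crock (left half, about (112,95); right half, about (740,210)). The gripper is clear and nothing else in view has moved.

```bash
python3 -c "
from station import r
print(r.finish_job())"
```

```text
the job is handed in; nothing more can be done
None
```

The job is done and handed in: the brush pressed the hidden plate twice (about 7 N, plate about 97 mm below the mouth), was drawn back to near the rim in between, and now stands bristles down in its crock, released, after about 23 of the 61 s.

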